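# Refit the tapered plug of a plug cock and bed it in

### The arm

A 7-joint arm with a two-finger parallel gripper is mounted at the origin on a cart in front of the work surface, level with it; the furniture and walls round the work are solid. World frame = base frame: x ahead of the robot, y to its left, z up, the work surface at z = 0. Lengths are in m, angles in rad, forces in N, time in s.
With the tool pointing down it reaches from about 0.4 to 0.85 m from the base axis. Payload 6.9 kg.
Tool frame: the origin (TCP) lies on the centre line of the jaws, within the pads' length; the fingertips stand 14 mm ahead of it and the grasp point (between the pads) lies 5 mm behind it; z points along the fingers, y is the line along which they close (so a half turn about z gives the same grasp; the last joint's range is limited). The gripper opens to 85 mm and grips with 20 to 120 N. Pads are 22 mm wide; open, the fingers measure 114 mm over their backs; the gripper's body (76 mm by 85 mm) begins 54 mm behind the grasp point. The pads swing forward as they close: fully open they stand 13 mm farther back than shut.
Start: joints at [1.395, 0.507, -0.238, 1.5, 0.126, 1.149, -0.155], TCP at [0.174, -0.6, 0.245] pointing down, gripper open.
Joint ranges: [-3.08, 3.08], [-0.24, 2.05], [-1.43, 1.35], [0, 2.5], [-1.52, 4.66], [0.17, 1.96], [-2.89, 2.89]. Speed limits (rad/s): [2.39, 2.39, 3.14, 3.14, 3.14, 3.14, 3.14].

### API

Orientations are given as a unit quaternion [x, y, z, w].
In Python, from station import r gives the robot as it stands.
- The arm moves only by the tool play_rows, never from a script. Its arguments are lists of equal length, an entry for each row: "slide": the shift along the world's x, y, z in mm, a list of three; "twist": the turn, a rotation vector about the world's x, y, z in degrees, a list of three. A call has 1 to 8 rows; each row shifts and turns the commanded pose from where the row before left it; what a row does not reach is not made up. A row lasts 1/12 s, in which the tool goes at most 41.7 mm and 7.16 degrees, less where a joint would pass 70% of its speed; a pose out of reach is approached as far as the arm can. A call with a gripper value outside its range is refused whole. "hand" is the closure, from 0 (fully open) to 1 (shut), set as the call begins (left out, the last holds). The fingers move at their own pace and stop on an object; "newtons" is the grip in N (left out, the last holds). Time passes only in rows, so rows that do not move let the fingers close. It gives the time, the measured TCP pose, the force, the opening and the grip force at its end, in the units of the state.
- r.sense(): the state, without advancing time (a new reading comes with each control period).
- r.read_camera(name): name is "scene" or "top"; returns the picture (384x512x3 uint8, blue, green, red); there is no depth.
- r.camera_info(name): a dict with "fx", "fy", "cx", "cy" (pixels), "extrinsics" (4x4, takes a point from camera to world coordinates). Camera axes: x right, y down, z forward; pixel columns grow to the right and rows downward; lengths in m; the calibration is good to about 2 mm. A picture is of the moment at which its call begins. camera_info takes no time and is no camera call.
- r.job_done(): hands the job in; it is judged then, once.
Trained networks look in the newest picture that a camera, given by its name, has taken for a name from the list of things; names that differ only in an ending like _2 or _b are one class to them, and where a whole thing is asked for, a point or a joint stands for the part that bears it (a point fixed in the world has none). Each returns a list of dicts, best first, with "conf" (0 to 1); they miss things now and then, are a little off and sometimes report something else, mostly with a low value. They report only what shows in the picture. A call takes as long as a camera call. They do not tell look-alikes from the thing itself.
- r.silhouettes(camera, label): "pixels" (384x512 bool, what is visible of it) and "pixel" ([column, row] in pixels, amid what is visible of it).
- r.pinpoint(camera, label): "pixel" ([column, row] in pixels: a listed point, or the origin of a listed thing).
The state is a dict: "clock": time; "q": joint angles; "dq": joint speeds; "effort": joint torques, N m; "tool_pos": TCP position; "tcp_rot": TCP orientation; "ft_force": force on the tool from outside, world axes, zero at the start; "wrist_torque": the same for the moment, N m; "finger_gap": finger opening in m; "grip_force": force on a finger pad.
Only numpy, scipy, OpenCV 4.12 (cv2) and the standard library are available. Lean on these libraries where they do the work, as an engineer would, in place of code of your own. Each camera call takes 0.05 s, during which the arm holds its last target. There are 200 camera calls.

### The job

Take the red-handled tapered plug out of the wooden stand and set it in the tapered hole of the brass plug cock, handle in line with the pipe (open). Then turn the handle a quarter turn to lie square across the pipe (closed) while pressing down gently, so that the plug works its way in by turning until its collar is down on the cock's top face, and stays there when you let go. Do not press so hard that the cock's spring mount goes down to its stop, and leave the other things on the bench alone.

Things in the scene. Friction and masses are not known exactly. Their poses are not given: they have to be found in the camera images.
- plug: Loose tapered plug, 0.16 kg. Origin on its axis in the underside of its brass collar (34 mm wide, 5 mm thick); z up along the axis, x along the handle. Below: steel cone 39 mm long, radius 10.5 mm at the collar, 7 mm at the tip. Above: neck 15 mm wide, then from 13 to 43 mm a flat red handle, 46 mm long (x), 10 mm thick (y), alike both ways round: grip it across its thickness.
- cock: Brass plug cock on a spring mount: steel foot (76 x 96 mm) bolted to the bench, the brass part rides on it. Origin under its centre on the bench, z up. Barrel 46 mm wide with a flat top face 60 mm above the bench (unloaded) and, in it, a tapered hole with a white plastic liner. The pipe runs along its y axis, 62 mm to either side, 30 mm above the bench.
- seat (a point): Centre of the tapered hole's mouth, in the cock's top face (sinks with the mount). The plug is home when its origin is here. Laid in, it stops 4 to 6 mm short. While it is slowly turned (one way or to and fro) a press of 12 to 16 N beds it down within a few quarter turns, and it stays when released; pressed without turning it takes much more and sticks short of home. Turning takes up to 0.5 N m.
- stand: Wooden stand, 70 x 70 x 46 mm, fixed; the plug stands upright in its round 26 mm hole, collar resting on the top, 46 mm above the bench. Origin under its centre.
- oil_bottle: Small oiler bottle, white with a red nozzle, 40 mm diameter, 105 mm tall. Bystander. Origin at its base.
- grease_tin: Round blue tin with a yellow lid, 67 mm diameter, 32 mm tall. Bystander. Origin at its base.
- barrel (a joint): How far the brass part of the cock has been pushed down on its spring mount, in m: 0 unloaded, stop at 0.0042. About 1 N starts it, then 6 N per mm; it sinks straight down and comes back up when unloaded.
- collet: Steel spring collet, standing, 33 mm diameter, 47 mm tall. Bystander. Origin at its base.
Mind the look-alikes: they are no part of the job. Leave any purple or turquoise look-alike of the plug alone.

How it is judged:
By the outcome, as a careful person would: the job done as asked, in the order asked, and still so for the second after the job is handed in, with the robot touching nothing.
It also fails if it takes over 66 s, if anything falls off the work surface, if the arm or the gripper's body presses on something with over 40 N, if the wrist force passes 120 N, or if a joint passes its speed limit or range.

## Working session

There is one attempt and no reset: what is moved stays moved. The work goes in short steps, Python scripts to look and compute and a tool call to move; the robot and the scene stay as the last step left them, time stands still between calls to the robot, and variables do not carry over. Pictures are saved under pics/ and viewed, at most 10 in all, crops included, and the job is handed in when it is done.

Besides the shell and the picture viewer there is one more tool, called after "Request:" by a JSON object that holds its "fn" and its "kwargs", one argument or row to a line. play_rows: Moves the arm, as the interface text tells. Its arguments: {"type":"object","properties":{"slide":{"type":"array","items":{"type":"array","items":{"type":"number"}}},"twist":{"type":"array","items":{"type":"array","items":{"type":"number"}}},"hand":{"type":"number"},"newtons":{"type":"number"}},"required":["slide","twist"]}

```bash
mkdir -p pics; ls
cat > h.py <<'E'
import numpy as np,cv2
from station import r
def ray(cam,px,z):
    i=r.camera_info(cam);E=np.array(i["extrinsics"])
    d=E[:3,:3]@np.array([(px[0]-i["cx"])/i["fx"],(px[1]-i["cy"])/i["fy"],1])
    o=E[:3,3];return o+d*(z-o[2])/d[2]
def proj(cam,p):
    i=r.camera_info(cam);E=np.array(i["extrinsics"])
    c=E[:3,:3].T@(np.array(p)-E[:3,3]);return np.array([i["cx"]+i["fx"]*c[0]/c[2],i["cy"]+i["fy"]*c[1]/c[2]])
E
python3 - <<'E'
from h import *
a=r.read_camera("top");b=r.read_camera("scene")
cv2.imwrite("pics/top.png",cv2.resize(a,(800,600)));cv2.imwrite("pics/scene.png",cv2.resize(b,(800,600)))
np.set_printoptions(precision=3,suppress=True)
for c in("top","scene"):
    print(c,np.array(r.camera_info(c)["extrinsics"])[:3].tolist(),r.camera_info(c)["fx"])
    for l,z in(("plug",.046),("seat",.06),("cock",0),("stand",0),("oil_bottle",0),("grease_tin",0),("collet",0)):
        for d in r.pinpoint(c,l): print(c,l,round(d["conf"],2),np.array(d["pixel"]),ray(c,d["pixel"],z))
print(r.sense())
E
```

```text
pics
top [[0.08631088725732035, -0.9737150947349721, 0.21078269622082052, 0.4082072833349648], [-0.9962588834674144, -0.08527376916943687, 0.014022175433874335, 0.17072071434773609], [0.004320631101460433, -0.2112043999941813, -0.9774323677728208, 0.9084859082670551]] 418.1736253434826
top plug 0.67 [193.4 249. ] [0.476 0.308 0.046]
top plug 0.67 [243.6 264.5] [0.453 0.203 0.046]
top plug 0.63 [203.2 206.2] [0.566 0.299 0.046]
top seat 0.82 [319.9 226.4] [0.543 0.054 0.06 ]
top cock 0.75 [318.  233.3] [0.537 0.049 0.   ]
top stand 0.71 [197.9 253. ] [0.472 0.305 0.   ]
top oil_bottle 0.88 [266.1 161. ] [0.691 0.175 0.   ]
top grease_tin 0.68 [267.5 160.1] [0.693 0.172 0.   ]
top grease_tin 0.62 [214.4 165.9] [0.669 0.291 0.   ]
top collet 0.76 [249.7 191.8] [0.616 0.206 0.   ]
top collet 0.47 [216.  165.6] [0.67  0.287 0.   ]
scene [[-0.9008170733209464, -0.26313866220010385, 0.345378987300942, 0.27502051656214416], [-0.43405237471110897, 0.525084121188304, -0.732041803235002, 0.7841008189682938], [0.01127547875398844, -0.8093483243520344, -0.5872207025024087, 0.5716456989302462]] 46
[... 306 characters left out ...]
08 0.   ]
scene oil_bottle 0.88 [197.1 211.2] [0.694 0.183 0.   ]
scene grease_tin 0.56 [173.3 247.8] [0.676 0.292 0.   ]
scene collet 0.81 [222.8 233. ] [0.616 0.217 0.   ]
scene collet 0.58 [171.1 248.5] [0.678 0.295 0.   ]
{'clock': 0.8, 'q': array([ 1.394,  0.507, -0.238,  1.5  ,  0.126,  1.149, -0.155]), 'dq': array([-0.001,  0.001,  0.002, -0.002,  0.   , -0.   ,  0.001]), 'effort': array([  0.   , -62.029,  -2.184, -24.995,   0.014,   0.002,  -0.   ]), 'tool_pos': array([ 0.174, -0.6  ,  0.245]), 'tcp_rot': array([0.99, 0.14, 0.  , 0.  ]), 'ft_force': array([-0.107, -0.08 ,  0.272]), 'wrist_torque': array([ 0.021, -0.028,  0.006]), 'grip_force': 0.0, 'finger_gap': 0.08509385337738436}
```

View pics/top.png

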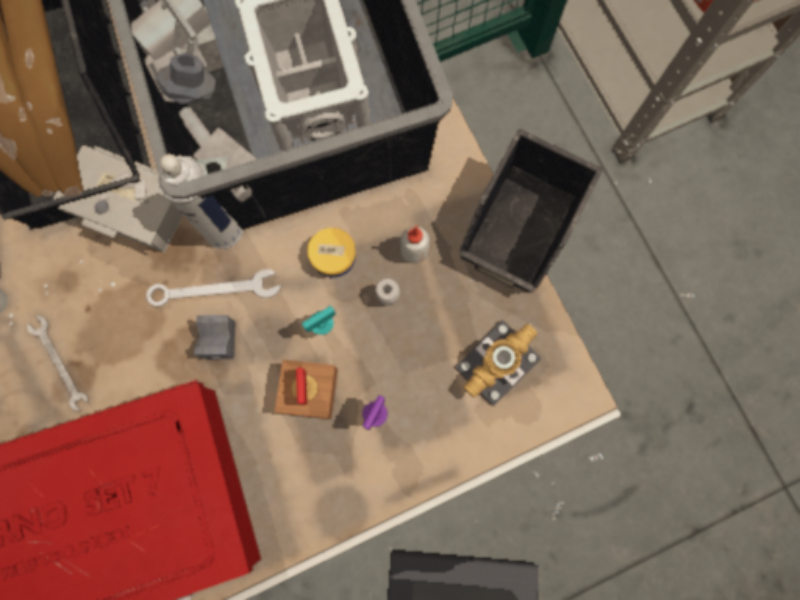

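View pics/scene.png

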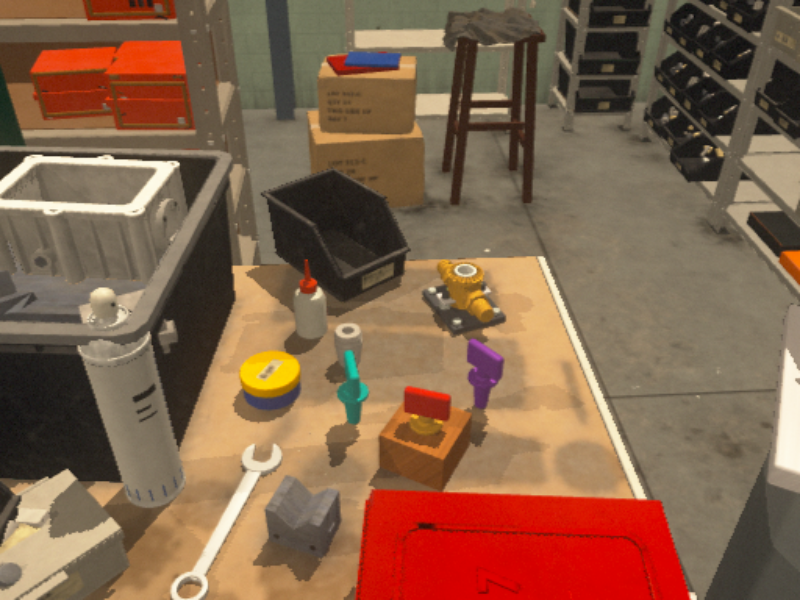

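The choices, as pixels in the 800x600 top picture, are the red-handled plug in the wooden stand (303,386), the turquoise look-alike (320,322) and the purple look-alike (375,412). The cock is at (503,358). I choose the red one in the stand and check it in a close crop while measuring angles.

Run:
```python
from h import *
np.set_printoptions(precision=4,suppress=True)
a=r.read_camera("top");b=r.read_camera("scene")
out=[]
for c,im,px in(("top",a,(193,249)),("scene",b,(273,262))):
    x,y=px;crop=im[y-30:y+30,x-35:x+35];out.append(cv2.resize(crop,(400,343),interpolation=cv2.INTER_CUBIC))
    hsv=cv2.cvtColor(im,cv2.COLOR_BGR2HSV);m=((hsv[...,0]<6)|(hsv[...,0]>174))&(hsv[...,1]>170)&(hsv[...,2]>90)
    w=np.zeros_like(m);w[y-30:y+30,x-35:x+35]=1;m&=w
    n,l,s,cen=cv2.connectedComponentsWithStats(m.astype(np.uint8))
    k=1+np.argmin(np.hypot(*(cen[1:]-np.array(px)).T)+1000*(s[1:,4]<40))
    ys,xs=np.nonzero(l==k);print(c,s[k],cen[k])
    box=cv2.boxPoints(cv2.minAreaRect(np.c_[xs,ys].astype(np.float32)))
    print("corners@.089",np.array([ray(c,p,.089)[:2] for p in box]))
    P=np.array([ray(c,p,.074)[:2] for p in np.c_[xs,ys]]);u=np.linalg.svd(P-P.mean(0),full_matrices=False)[2][0]
    print("mean@.074",P.mean(0),"dir",np.degrees(np.arctan2(u[1],u[0])))
    # pipe
    d=r.silhouettes(c,"cock")[0];M=d["pixels"]
    mm=M&(hsv[...,1]>110)&(hsv[...,2]>60)
    ys,xs=np.nonzero(mm);P=np.array([ray(c,p,.04)[:2] for p in np.c_[xs,ys]])
    u=np.linalg.svd(P-P.mean(0),full_matrices=False)[2][0];t=(P-P.mean(0))@u
    print("pipe",len(P),P.mean(0),np.degrees(np.arctan2(u[1],u[0])),t.min(),t.max(), "ends",P[t<np.quantile(t,.06)].mean(0),P[t>np.quantile(t,.94)].mean(0))
    # dark foot too
    x,y=map(int,d["pixel"]);out.append(cv2.resize(im[y-30:y+30,x-35:x+35],(400,343),interpolation=cv2.INTER_CUBIC))
cv2.imwrite("pics/crop.png",cv2.resize(np.vstack([np.hstack(out[:2]),np.hstack(out[2:])]),(700,600)))
for p in((255,560),(205,385),(0,450)): print("toolbox",ray("top",(p[0]*.64,p[1]*.64),.1))
```

```text
top [189 235   7  24 136] [192.2647 246.6544]
corners@.089 [[0.4988 0.3133]
 [0.4998 0.3016]
 [0.4552 0.2963]
 [0.4542 0.3079]]
mean@.074 [0.4779 0.3067] dir -170.0070671553188
pipe 690 [0.5377 0.0511] 139.339708238355 -0.0635712882604077 0.0616383232525387 ends [0.5819 0.0123] [0.4949 0.0875]
scene [259 247  29  22 473] [272.7252 257.4736]
corners@.089 [[0.4875 0.3411]
 [0.4982 0.3074]
 [0.4527 0.3   ]
 [0.444  0.3336]]
mean@.074 [0.4764 0.3061] dir 171.3455483554779
pipe 746 [0.5281 0.0662] 129.86408492282496 -0.07322934946677881 0.06765575263302256 ends [0.5717 0.0187] [0.4868 0.1092]
toolbox [0.269  0.3308 0.1   ]
toolbox [0.466  0.4196 0.1   ]
toolbox [0.367  0.6539 0.1   ]
```

View pics/crop.png

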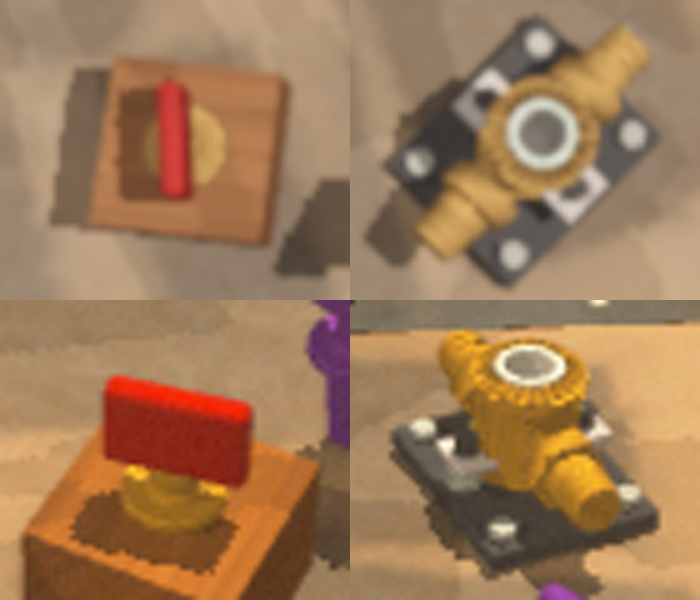

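Request:
{"fn": "play_rows", "kwargs": {
  "slide": [
    [41,20,0],
    [41,20,0],
    [41,30,0],
    [35,35,0],
    [30,40,0],
    [20,40,0],
    [20,40,0],
    [10,40,0]
  ],
  "twist": [
    [0,0,0],
    [0,0,0],
    [0,0,0],
    [0,0,0],
    [0,0,0],
    [0,0,0],
    [0,0,0],
    [0,0,0]
  ]
}}

```text
clock: 1.67
tool_pos: [0.3861, -0.3599, 0.2453]
tcp_rot: [0.99, 0.141, 0.001, 0.0]
ft_force: [0.9, 0.7, 0.1]
finger_gap: 0.0853
grip_force: 0.0
```

The crop confirms the red handle on a brass collar, standing in the wooden stand. The cock's mouth is open, with its pipe at about 139°. The handle lies at about 8°.

Request:
{"fn": "play_rows", "kwargs": {
  "slide": [
    [30,28,0],
    [30,28,0],
    [30,28,0],
    [0,41,0],
    [0,41,0],
    [0,41,0],
    [0,41,0],
    [0,41,0]
  ],
  "twist": [
    [0,0,-2],
    [0,0,-2],
    [0,0,-2],
    [0,0,-2],
    [0,0,0],
    [0,0,0],
    [0,0,0],
    [0,0,0]
  ],
  "hand": 0.45
}}

```text
clock: 2.33
tool_pos: [0.4737, -0.071, 0.2455]
tcp_rot: [0.997, 0.071, 0.0, 0.0]
ft_force: [-0.3, -0.7, -0.0]
finger_gap: 0.047
grip_force: 0.0
```

Request:
{"fn": "play_rows", "kwargs": {
  "slide": [
    [0,41,0],
    [0,41,0],
    [0,41,0],
    [0,41,0],
    [0,41,-20],
    [0,41,-30],
    [0,41,-30],
    [0,0,0]
  ],
  "twist": [
    [0,0,0],
    [0,0,0],
    [0,0,0],
    [0,0,0],
    [0,0,0],
    [0,0,0],
    [0,0,0],
    [0,0,0]
  ]
}}

```text
clock: 3.0
tool_pos: [0.4711, 0.203, 0.1744]
tcp_rot: [0.997, 0.076, -0.002, -0.002]
ft_force: [-0.4, -0.7, 0.9]
finger_gap: 0.0469
grip_force: 0.0
```

Run:
```python
from h import *
s=r.sense();print(s["clock"],s["q"].round(2),s["tool_pos"].round(4),s["tcp_rot"].round(3),s["finger_gap"],s["ft_force"].round(2))
a=r.read_camera("top");b=r.read_camera("scene")
p=proj("scene",[.476,.306,.1]).astype(int);print(proj("scene",s["tool_pos"]))
c=b[max(0,p[1]-130):p[1]+50,p[0]-120:p[0]+120];cv2.imwrite("pics/app.png",cv2.resize(c,(800,600)))
```

```text
3.0 [-0.15  0.43 -0.43  1.89  0.22  0.87 -2.11] [0.4711 0.203  0.1744] [ 0.997  0.076 -0.002 -0.002] 0.046866259980207485 [-0.44 -0.7   0.93]
[304.97539899 169.94151059]
```

View pics/app.png

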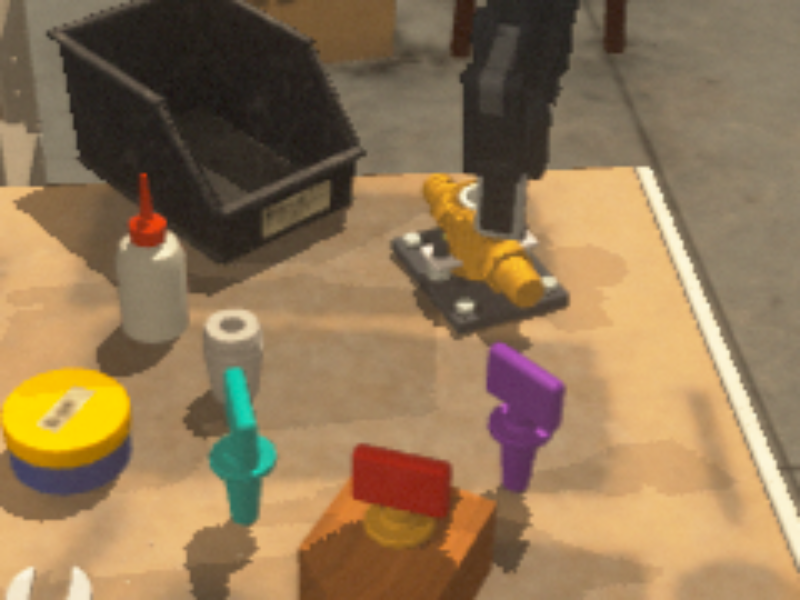

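Request:
{"fn": "play_rows", "kwargs": {
  "slide": [
    [1,26,0],
    [1,26,0],
    [1,26,0],
    [1,25,0],
    [1,0,-20],
    [0,0,-20],
    [0,0,-10],
    [0,0,0]
  ],
  "twist": [
    [0,0,0],
    [0,0,0],
    [0,0,0],
    [0,0,0],
    [0,0,0],
    [0,0,0],
    [0,0,0],
    [0,0,0]
  ]
}}

```text
clock: 3.77
tool_pos: [0.4789, 0.2965, 0.1264]
tcp_rot: [0.998, 0.07, -0.001, 0.001]
ft_force: [-0.8, 0.0, -0.0]
finger_gap: 0.0469
grip_force: 0.0
```

Run:
```python
from h import *
s=r.sense();print(s["clock"],s["q"].round(2),s["tool_pos"].round(4),s["tcp_rot"].round(4),s["ft_force"].round(2))
b=r.read_camera("scene")
p=proj("scene",[.476,.306,.08]).astype(int)
c=b[p[1]-75:p[1]+45,p[0]-80:p[0]+80];cv2.imwrite("pics/app2.png",cv2.resize(c,(800,600)))
```

```text
3.7667 [-0.34  0.55 -0.4   1.82  0.28  0.83 -2.31] [0.4789 0.2965 0.1264] [ 0.9975  0.07   -0.0012  0.0012] [-0.84  0.   -0.03]
```

View pics/app2.png

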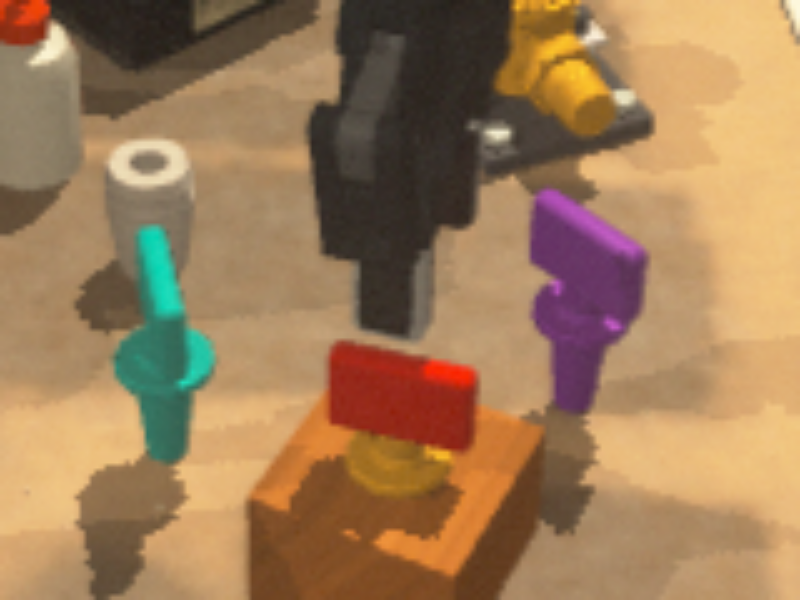

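The open fingers sit just short of the red handle, which is at about (400,395) in this crop. The approach is consistent with the measurements, so I centre on the handle, lower and grip.

Request:
{"fn": "play_rows", "kwargs": {
  "slide": [
    [-1.5,5,0],
    [-1.5,4.5,-4],
    [0,0,-13],
    [0,0,-13],
    [0,0,-13],
    [0,0,-11],
    [0,0,0],
    [0,0,0]
  ],
  "twist": [
    [0,0,0],
    [0,0,0],
    [0,0,0],
    [0,0,0],
    [0,0,0],
    [0,0,0],
    [0,0,0],
    [0,0,0]
  ]
}}

```text
clock: 4.48
tool_pos: [0.4759, 0.3086, 0.0738]
tcp_rot: [0.997, 0.071, -0.0, 0.0]
ft_force: [-0.0, 0.5, 1.3]
finger_gap: 0.0473
grip_force: 0.0
```

Request:
{"fn": "play_rows", "kwargs": {
  "slide": [
    [0,0,0],
    [0,0,0],
    [0,0,0],
    [0,0,0],
    [0,0,0],
    [0,0,0]
  ],
  "twist": [
    [0,0,0],
    [0,0,0],
    [0,0,0],
    [0,0,0],
    [0,0,0],
    [0,0,0]
  ],
  "hand": 1,
  "newtons": 100
}}

```text
clock: 4.98
tool_pos: [0.4764, 0.3086, 0.0748]
tcp_rot: [0.997, 0.071, 0.001, -0.0]
ft_force: [-1.6, -0.7, 6.2]
finger_gap: 0.0083
grip_force: 97.6
```

Run:
```python
from h import *
s=r.sense();print(s["clock"],s["q"].round(2),s["tool_pos"].round(4),s["tcp_rot"].round(4),s["ft_force"].round(2),s["wrist_torque"].round(2),s["grip_force"],s["finger_gap"])
```

```text
4.9833 [-0.38  0.62 -0.36  1.86  0.32  0.71 -2.36] [0.4764 0.3086 0.0748] [ 9.975e-01  7.090e-02  7.000e-04 -3.000e-04] [-1.58 -0.66  6.19] [-0.13  0.19 -0.03] 97.64964938163757 0.008288758266548029
```

Request:
{"fn": "play_rows", "kwargs": {
  "slide": [
    [0,0,15],
    [0,0,20],
    [0,0,25],
    [0,0,25],
    [0,0,25],
    [0,0,0],
    [10,-30,0],
    [10,-30,0]
  ],
  "twist": [
    [0,0,0],
    [0,0,0],
    [0,0,0],
    [0,0,0],
    [0,0,0],
    [0,0,0],
    [0,0,-4],
    [0,0,-4]
  ]
}}

```text
clock: 5.65
tool_pos: [0.4954, 0.2496, 0.1841]
tcp_rot: [1.0, 0.002, 0.0, -0.001]
ft_force: [1.2, -0.4, -2.3]
finger_gap: 0.0084
grip_force: 97.6
```

Request:
{"fn": "play_rows", "kwargs": {
  "slide": [
    [8,-30,0],
    [8,-30,0],
    [8,-30,0],
    [8,-30,0],
    [8,-30,0],
    [6,-25,0],
    [3,-20,0],
    [0,0,0]
  ],
  "twist": [
    [0,0,-6],
    [0,0,-6],
    [0,0,-6],
    [0,0,-6],
    [0,0,-6],
    [0,0,-6],
    [0,0,-5],
    [0,0,0]
  ]
}}

```text
clock: 6.32
tool_pos: [0.5454, 0.0473, 0.1832]
tcp_rot: [0.935, -0.355, 0.0, 0.002]
ft_force: [-0.2, -0.0, -1.4]
finger_gap: 0.0083
grip_force: 97.7
```

```bash
cat > st.py <<'E'
from h import *
from scipy.spatial.transform import Rotation as R
def st():
    s=r.sense();M=R.from_quat(s["tcp_rot"]).as_matrix()
    print("t",round(s["clock"],2),"q",s["q"].round(2),"p",(1000*s["tool_pos"]).round(1),"yaw",np.degrees(np.arctan2(M[1,0],M[0,0])).round(2),"tilt",np.degrees(M[:2,2]).round(2),"F",s["ft_force"].round(1),"T",s["wrist_torque"].round(2),"grip",round(s["grip_force"]),"gap",round(s["finger_gap"]*1e3,1));return s
if __name__=="__main__": st()
E
python3 st.py
```

```text
t 6.32 q [-0.02  0.45 -0.17  1.8   0.1   0.91 -2.53] p [545.4  47.3 183.2] yaw -41.54 tilt [-0.03 -0.2 ] F [-0.2 -0.  -1.4] T [-0.01  0.   -0.  ] grip 98 gap 8.3
```

Run:
```python
from st import *
s=st()
np.set_printoptions(precision=4,suppress=True)
z=s["tool_pos"][2]-.0288
for c in("top","scene"):
    im=cv2.resize(cv2.imread(f"pics/{c}.png"),(512,384),interpolation=cv2.INTER_AREA)
    x,y=(320,226) if c=="top" else (295,171)
    hsv=cv2.cvtColor(im,cv2.COLOR_BGR2HSV);sub=hsv[y-14:y+14,x-18:x+18]
    m=((sub[...,1]<60)&(sub[...,2]>130)).astype(np.uint8)
    n,l,st_,cen=cv2.connectedComponentsWithStats(m)
    d=np.hypot(*(cen[1:]-[18,14]).T)+100*(st_[1:,4]<20);k=1+np.argmin(d)
    cs=cv2.findContours((l==k).astype(np.uint8),cv2.RETR_EXTERNAL,cv2.CHAIN_APPROX_NONE)[0][0]
    e=cv2.fitEllipse(cs);px=np.array(e[0])+[x-18,y-14]
    print(c,"liner",st_[k],e[1],px,ray(c,px,.06))
    b=r.read_camera(c)
    for d in r.pinpoint(c,"plug"): print(" plug",round(d["conf"],2),np.array(d["pixel"]),ray(c,d["pixel"],z), "tcp-px",proj(c,[*s["tool_pos"][:2],z]))
    for d in r.pinpoint(c,"seat"): print(" seat",round(d["conf"],2),np.array(d["pixel"]),ray(c,d["pixel"],.06))
    if c=="scene":
        p=proj(c,[*s["tool_pos"][:2],.11]).astype(int);cv2.imwrite("pics/held.png",cv2.resize(b[p[1]-60:p[1]+60,p[0]-80:p[0]+80],(800,600),interpolation=cv2.INTER_CUBIC));print("crop origin",p-[80,60])
```

```text
t 6.32 q [-0.02  0.45 -0.17  1.8   0.1   0.91 -2.53] p [545.4  47.3 183.2] yaw -41.54 tilt [-0.03 -0.2 ] F [-0.2 -0.  -1.4] T [-0.01  0.   -0.  ] grip 98 gap 8.3
top liner [ 13  10  14  14 118] (12.722421646118164, 13.598997116088867) [322.0187 228.2625] [0.5394 0.0492 0.06  ]
 plug 0.82 [204.2 203.4] [0.5519 0.2812 0.1544] tcp-px [331.0571 217.8349]
 plug 0.77 [243.1 263.4] [0.4494 0.1997 0.1544] tcp-px [331.0571 217.8349]
 plug 0.39 [332.8 216.8] [0.5476 0.0442 0.1544] tcp-px [331.0571 217.8349]
 seat 0.66 [325.8 231. ] [0.5344 0.0412 0.06  ]
scene liner [15 13 13  7 41] (5.573221206665039, 11.600144386291504) [297.4348 172.837 ] [0.5372 0.0522 0.06  ]
 plug 0.9 [308.8 241. ] [0.4136 0.3334 0.1544] tcp-px [297.3336 128.596 ]
 plug 0.76 [298.4 129.5] [0.5423 0.0497 0.1544] tcp-px [297.3336 128.596 ]
 seat 0.88 [295.1 172.8] [0.5414 0.0541 0.06  ]
crop origin [215  89]
```

View pics/held.png

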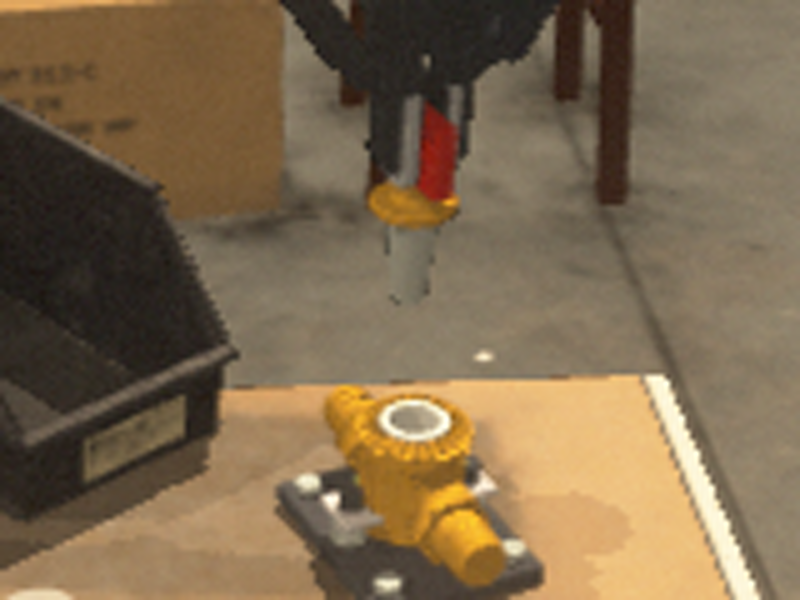

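The held picture shows the plug upright in the fingers. Its collar is at crop (413,205), its tip at (410,298) and the liner mouth at (415,420). I now fit the liner and collar properly.

Run:
```python
from st import *
s=st();np.set_printoptions(precision=4,suppress=True)
z=s["tool_pos"][2]-.0288
def blob(m,c,name,zz):
    n,l,t,cen=cv2.connectedComponentsWithStats(m.astype(np.uint8))
    k=1+np.argmax(t[1:,4]);cs=cv2.findContours((l==k).astype(np.uint8),0,cv2.CHAIN_APPROX_NONE)[0][0]
    e=cv2.fitEllipse(cv2.convexHull(cs));print(c,name,t[k],np.array(e[1]),np.array(e[0]),ray(c,e[0],zz))
b=r.read_camera("scene");h=cv2.cvtColor(b,cv2.COLOR_BGR2HSV)
W=np.zeros(b.shape[:2],bool);W[162:184,284:312]=1
blob(W&(h[...,1]<90)&(h[...,2]>70),"scene","liner",.06)
W[:]=0;W[122:136,286:310]=1
blob(W&(h[...,0]>12)&(h[...,0]<30)&(h[...,1]>150),"scene","collar",z+.0025)
W[:]=0;W[136:150,288:308]=1
g=b[136:152,288:308].mean(2).astype(int);print(g)
i=[proj("scene",[*s["tool_pos"][:2],zz]) for zz in(z+.0025,z-.02,z-.039)];print(i)
```

```text
t 6.62 q [-0.02  0.45 -0.18  1.8   0.09  0.91 -2.52] p [544.7  54.7 183.7] yaw -40.7 tilt [-0.02  0.04] F [-0.2 -0.1 -1.6] T [ 0.02  0.04 -0.  ] grip 98 gap 8.3
scene liner [284 162  28   4  93] [ 3.3013 44.5101] [293.2951 163.3279] [0.558  0.0232 0.06  ]
scene collar [288 125  18  10 110] [ 9.686  17.4822] [296.4986 129.112 ] [0.5441 0.0551 0.1574]
[[105 105 100  97 102 121 120 117 103 107 107 104  99 100 100 104 103 105
  105 108]
 [107 108 110 106 100 120 121 116 113 108 107 103 101 101 106 106 106 107
  111 110]
 [113 111 114 113  96 123 121 117 114 108 105 104 100 100 109 107 110 109
  110 108]
 [116 115 116 114 100 120 120 117 115 110 105 104  97  87 114 113 114 111
  109 110]
 [110 113 115 110 100 120 118 116 114 109 109 101  95  89 115 113 112 114
  111 110]
 [116 114 116 111  98 119 121 119 115 109 108 102 101 111 113 114 114 114
  114 113]
 [117 115 114 106  85 122 121 117 111 113 105 101 104 118 114 112 113 117
  115 117]
 [110 112 115 106  82 121 121 117 112 110 107 103 105 118 116 115 118 117
  120 120]
 [114 116 115 107  82 121 120 117 111 109 106  95  86 117 117 119 115 116
  120 120]
 [119 119 118 120 118 122 120 116 110 108 105  95  90 119 119 119 120 117
  118 120]
 [122 120 123 120 119 121 119 119 114 111 105  94  79 119 119 116 115 114
  117 118]
 [123 122 125 124 124 121 120 117 111 110 104 102 119 123 119 119 118 122
  116 118]
 [124 125 124 124 124 130 120 115 112 108 103 103 118 120 122 124 118 117
  120 120]
 [121 123 122 120 117 116 102 119 114 109 112 115 116 118 118 120 119 118
  117 121]
 [121 120 120 122 119 119 118 119 117 115 112 114 120 118 119 118 118 118
  119 119]
 [121 120 121 120 120 120 115 120 119 118 119 120 121 124 121 120 120 120
  122 118]]
[array([296.2644, 128.9446]), array([295.5773, 139.5171]), array([295.0129, 148.2017])]
```

Run:
```python
from st import *
s=st();np.set_printoptions(precision=4,suppress=True)
b=r.read_camera("scene");h=cv2.cvtColor(b,cv2.COLOR_BGR2HSV)
sub=h[165:182,286:310];m=(sub[...,1]<110).astype(np.uint8)
for row in m: print("".join(".#"[v] for v in row))
n,l,t,cen=cv2.connectedComponentsWithStats(m)
k=l[8,12] or 1
cs=cv2.findContours((l==k).astype(np.uint8),0,cv2.CHAIN_APPROX_NONE)[0][0]
e=cv2.fitEllipse(cv2.convexHull(cs));px=np.array(e[0])+[286,165];print(e,px,ray("scene",px,.06))
```

```text
t 6.67 q [-0.02  0.45 -0.18  1.8   0.09  0.91 -2.52] p [544.8  54.6 183.7] yaw -40.71 tilt [-0.01  0.03] F [ 1.1  0.9 -0.5] T [-0.01 -0.03 -0.04] grip 98 gap 8.2
#######.................
........................
........................
........................
........#######.........
......###########.......
.....#############......
.....##############.....
.....##############.....
.....##############.....
......############......
........#########.......
........................
........................
........................
.......................#
......................##
((11.390209197998047, 7.712278366088867), (8.146783828735352, 13.689699172973633), 94.30428314208984) [297.3902 172.7123] [0.5374 0.0518 0.06  ]
```

Request:
{"fn": "play_rows", "kwargs": {
  "slide": [
    [-3,-2,0],
    [-3.4,-2.1,0],
    [0,0,-15],
    [0,0,-15],
    [0,0,-12],
    [0,0,-12],
    [0,0,-6],
    [0,0,0]
  ],
  "twist": [
    [0,0,0],
    [0,0,0],
    [0,0,0],
    [0,0,0],
    [0,0,0],
    [0,0,0],
    [0,0,0],
    [0,0,0]
  ]
}}

```text
clock: 7.38
tool_pos: [0.5376, 0.049, 0.1226]
tcp_rot: [0.937, -0.349, -0.001, 0.001]
ft_force: [0.5, -0.1, -0.8]
finger_gap: 0.0083
grip_force: 97.7
```

Run:
```python
from st import *
s=st()
b=r.read_camera("scene");a=r.read_camera("top")
p=proj("scene",[.539,.05,.08]).astype(int);q=proj("top",[.539,.05,.08]).astype(int)
f=lambda im,p:cv2.resize(im[p[1]-30:p[1]+30,p[0]-20:p[0]+20],(400,600),interpolation=cv2.INTER_CUBIC)
cv2.imwrite("pics/ent.png",np.hstack([f(b,p),f(a,q)]))
s=st()
```

```text
t 7.38 q [-0.03  0.51 -0.16  1.89  0.12  0.76 -2.54] p [537.6  49.  122.6] yaw -40.85 tilt [-0.14 -0.02] F [ 0.5 -0.1 -0.8] T [ 0.03 -0.02  0.06] grip 98 gap 8.3
t 7.48 q [-0.03  0.51 -0.16  1.89  0.12  0.76 -2.54] p [538.6  49.2 124.1] yaw -40.86 tilt [0. 0.] F [-0.2 -0.4 -2. ] T [ 0.   -0.04 -0.01] grip 98 gap 8.4
```

View pics/ent.png

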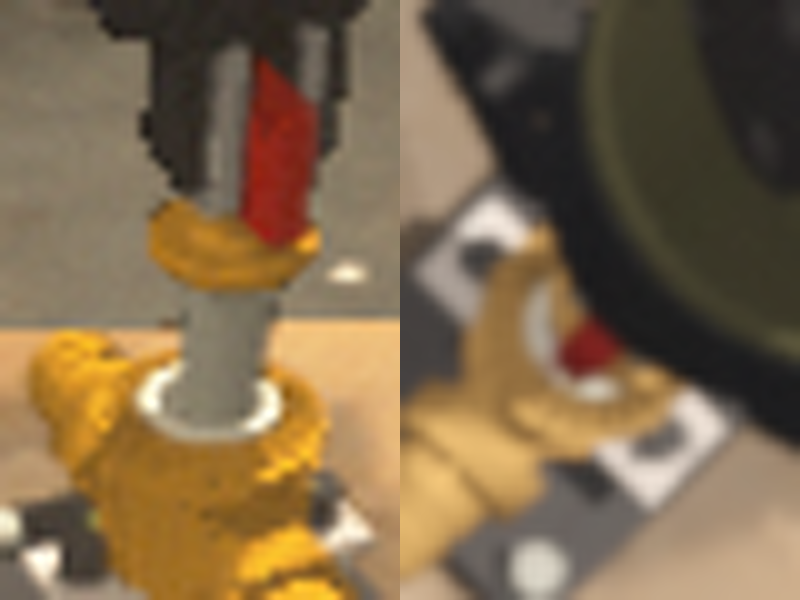

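The tip is inside the mouth, roughly centred (cone at crop 218,400; ring centre 210,395). I lower it further.

Request:
{"fn": "play_rows", "kwargs": {
  "slide": [
    [0,0,-6],
    [0,0,-6],
    [0,0,-5],
    [0,0,-4],
    [0,0,-3],
    [0,0,0],
    [0,0,0]
  ],
  "twist": [
    [0,0,0],
    [0,0,0],
    [0,0,0],
    [0,0,0],
    [0,0,0],
    [0,0,0],
    [0,0,0]
  ]
}}

```text
clock: 8.07
tool_pos: [0.5388, 0.0498, 0.0996]
tcp_rot: [0.937, -0.349, -0.0, -0.0]
ft_force: [0.8, 2.7, -2.1]
finger_gap: 0.0083
grip_force: 97.6
```

```bash
python3 st.py
```

```text
t 8.07 q [-0.03  0.54 -0.16  1.91  0.12  0.7  -2.55] p [538.8  49.8  99.6] yaw -40.83 tilt [0.   0.04] F [ 0.8  2.7 -2.1] T [ 0.81 -0.25 -0.04] grip 98 gap 8.3
```

Request:
{"fn": "play_rows", "kwargs": {
  "slide": [
    [0,1,-1],
    [0,0,-1.5],
    [0,0,-1.5],
    [0,0,0],
    [0,0,0]
  ],
  "twist": [
    [0,0,0],
    [0,0,0],
    [0,0,0],
    [0,0,0],
    [0,0,0]
  ]
}}

```text
clock: 8.48
tool_pos: [0.5388, 0.0504, 0.0958]
tcp_rot: [0.937, -0.349, 0.0, -0.0]
ft_force: [1.6, 2.7, -2.0]
finger_gap: 0.0083
grip_force: 97.6
```

```bash
python3 st.py
```

```text
t 8.48 q [-0.04  0.55 -0.16  1.91  0.13  0.69 -2.55] p [538.8  50.4  95.8] yaw -40.85 tilt [0.03 0.02] F [ 1.6  2.7 -2. ] T [ 0.71 -0.38  0.04] grip 98 gap 8.3
```

Request:
{"fn": "play_rows", "kwargs": {
  "slide": [
    [0.6,1,0],
    [0,0,-1],
    [0,0,-1],
    [0,0,0],
    [0,0,0]
  ],
  "twist": [
    [0,0,0],
    [0,0,0],
    [0,0,0],
    [0,0,0],
    [0,0,0]
  ]
}}

```text
clock: 8.9
tool_pos: [0.539, 0.0508, 0.0938]
tcp_rot: [0.937, -0.349, -0.0, 0.0]
ft_force: [-0.3, 0.2, -0.1]
finger_gap: 0.0082
grip_force: 98.0
```

```bash
python3 st.py
```

```text
t 8.9 q [-0.04  0.55 -0.15  1.91  0.13  0.69 -2.55] p [539.   50.8  93.8] yaw -40.88 tilt [-0.02 -0.03] F [-0.3  0.2 -0.1] T [-0.12  0.01 -0.01] grip 98 gap 8.2
```

Request:
{"fn": "play_rows", "kwargs": {
  "slide": [
    [0,0,-0.5],
    [0,0,-0.5],
    [0,0,-0.5],
    [0,0,-0.5],
    [0,0,-0.3],
    [0,0,-0.2],
    [0,0,-0.2],
    [0,0,-0.2]
  ],
  "twist": [
    [0,0,0],
    [0,0,0],
    [0,0,1],
    [0,0,1],
    [0,0,2],
    [0,0,2],
    [0,0,2],
    [0,0,2]
  ],
  "newtons": 115
}}

```text
clock: 9.57
tool_pos: [0.539, 0.0508, 0.0912]
tcp_rot: [0.964, -0.265, -0.0, 0.0]
ft_force: [-2.1, -1.8, 7.2]
finger_gap: 0.008
grip_force: 114.1
```

```bash
python3 st.py
```

```text
t 9.57 q [-0.    0.56 -0.2   1.92  0.17  0.68 -2.42] p [539.   50.8  91.2] yaw -30.73 tilt [-0.01 -0.03] F [-2.1 -1.8  7.2] T [-0.51  0.55 -0.08] grip 114 gap 8.0
```

Request:
{"fn": "play_rows", "kwargs": {
  "slide": [
    [0,0,-0.4],
    [0,0,-0.3],
    [0,0,-0.3],
    [0,0,-0.2],
    [0,0,-0.2],
    [0,0,-0.2],
    [0,0,-0.2],
    [0,0,-0.2]
  ],
  "twist": [
    [0,0,2],
    [0,0,2],
    [0,0,2],
    [0,0,2],
    [0,0,2],
    [0,0,2],
    [0,0,2],
    [0,0,2]
  ]
}}

```text
clock: 10.23
tool_pos: [0.539, 0.0505, 0.0896]
tcp_rot: [0.992, -0.128, 0.0, 0.0]
ft_force: [-4.4, -2.5, 11.3]
finger_gap: 0.0081
grip_force: 114.9
```

```bash
python3 st.py
```

```text
t 10.23 q [ 0.05  0.57 -0.29  1.92  0.24  0.69 -2.21] p [539.   50.5  89.6] yaw -14.76 tilt [-0.01 -0.05] F [-4.4 -2.5 11.3] T [-0.62  0.88 -0.19] grip 115 gap 8.1
```

Request:
{"fn": "play_rows", "kwargs": {
  "slide": [
    [-0.3,-0.2,-0.2],
    [-0.3,-0.2,-0.2],
    [0,0,-0.1],
    [0,0,-0.1],
    [0,0,-0.1],
    [0,0,-0.1],
    [0,0,-0.1],
    [0,0,-0.1]
  ],
  "twist": [
    [0,0,2],
    [0,0,2],
    [0,0,2],
    [0,0,2],
    [0,0,2],
    [0,0,2],
    [0,0,2],
    [0,0,2]
  ]
}}

```text
clock: 10.9
tool_pos: [0.5388, 0.0502, 0.0889]
tcp_rot: [1.0, 0.011, 0.0, 0.0]
ft_force: [-3.0, -2.5, 11.7]
finger_gap: 0.0079
grip_force: 115.1
```

```bash
python3 st.py
```

```text
t 10.9 q [ 0.1   0.57 -0.37  1.92  0.31  0.7  -2.  ] p [538.8  50.2  88.9] yaw 1.24 tilt [ 0.05 -0.05] F [-3.  -2.5 11.7] T [-0.52  0.75 -0.22] grip 115 gap 7.9
```

Request:
{"fn": "play_rows", "kwargs": {
  "slide": [
    [-0.2,-0.2,-0.2],
    [-0.2,-0.2,-0.2],
    [0,0,-0.15],
    [0,0,-0.15],
    [0,0,-0.15],
    [0,0,-0.1],
    [0,0,-0.1],
    [0,0,-0.1]
  ],
  "twist": [
    [0,0,2],
    [0,0,2],
    [0,0,2],
    [0,0,2],
    [0,0,2],
    [0,0,2],
    [0,0,2],
    [0,0,2]
  ]
}}

```text
clock: 11.57
tool_pos: [0.5389, 0.0499, 0.088]
tcp_rot: [0.989, 0.15, 0.001, 0.0]
ft_force: [-2.8, -2.5, 14.9]
finger_gap: 0.0081
grip_force: 115.5
```

```bash
python3 st.py
```

```text
t 11.57 q [ 0.16  0.59 -0.45  1.92  0.37  0.72 -1.78] p [538.9  49.9  88. ] yaw 17.22 tilt [ 0.1  -0.04] F [-2.8 -2.5 14.9] T [-0.58  0.76 -0.36] grip 116 gap 8.1
```

Request:
{"fn": "play_rows", "kwargs": {
  "slide": [
    [-0.2,-0.1,0.1],
    [-0.2,-0.1,0],
    [0,0,0],
    [0,0,0],
    [0,0,0],
    [0,0,-0.1],
    [0,0,-0.1],
    [0,0,-0.1]
  ],
  "twist": [
    [0,0,2],
    [0,0,2],
    [0,0,2],
    [0,0,2],
    [0,0,2],
    [0,0,2],
    [0,0,2],
    [0,0,2]
  ]
}}

```text
clock: 12.23
tool_pos: [0.5389, 0.0497, 0.0879]
tcp_rot: [0.958, 0.286, 0.001, 0.001]
ft_force: [-1.6, -3.5, 13.4]
finger_gap: 0.0081
grip_force: 115.5
```

```bash
python3 st.py
```

```text
t 12.23 q [ 0.21  0.6  -0.53  1.92  0.44  0.74 -1.57] p [538.9  49.7  87.9] yaw 33.21 tilt [ 0.15 -0.04] F [-1.6 -3.5 13.4] T [-0.53  0.47 -0.34] grip 115 gap 8.1
```

Request:
{"fn": "play_rows", "kwargs": {
  "slide": [
    [-0.1,-0.2,-0.1],
    [-0.1,-0.2,-0.1],
    [0,0,-0.1],
    [0,0,-0.1],
    [0,0,0],
    [0,0,-0.1],
    [0,0,0],
    [0,0,-0.1]
  ],
  "twist": [
    [0.02,0.1,2],
    [0,0,2],
    [0,0,2],
    [0,0,2],
    [0,0,2],
    [0,0,2],
    [0,0,2],
    [0,0,2]
  ]
}}

```text
clock: 12.9
tool_pos: [0.5391, 0.0494, 0.0875]
tcp_rot: [0.909, 0.416, 0.001, 0.001]
ft_force: [-1.7, -2.5, 14.0]
finger_gap: 0.0077
grip_force: 115.7
```

```bash
python3 st.py
```

```text
t 12.9 q [ 0.26  0.62 -0.61  1.92  0.5   0.76 -1.35] p [539.1  49.4  87.5] yaw 49.21 tilt [ 0.09 -0.03] F [-1.7 -2.5 14. ] T [-0.66  0.32 -0.39] grip 116 gap 7.7
```

Request:
{"fn": "play_rows", "kwargs": {
  "slide": [
    [0,0,-0.1],
    [0,0,-0.1],
    [0,0,-0.1],
    [0,0,-0.1],
    [0,0,-0.1],
    [0,0,-0.1],
    [0,0,0],
    [0,0,0]
  ],
  "twist": [
    [0,0,-3],
    [0,0,-3],
    [0,0,-3],
    [0,0,-3],
    [0,0,-3],
    [0,0,-3],
    [0,0,-3],
    [0,0,-3]
  ]
}}

```text
clock: 13.57
tool_pos: [0.5388, 0.0497, 0.087]
tcp_rot: [0.976, 0.217, 0.001, 0.0]
ft_force: [-2.0, -2.0, 15.3]
finger_gap: 0.0082
grip_force: 115.9
```

```bash
python3 st.py
```

```text
t 13.57 q [ 0.18  0.59 -0.49  1.92  0.41  0.72 -1.68] p [538.8  49.7  87. ] yaw 25.11 tilt [ 0.1 -0. ] F [-2.  -2.  15.3] T [-0.57  0.5   0.43] grip 116 gap 8.2
```

Request:
{"fn": "play_rows", "kwargs": {
  "slide": [
    [0,0,0],
    [0,0,0],
    [0,0,0],
    [0,0,-0.1],
    [0,0,0],
    [0,0,-0.1],
    [0,0,0],
    [0,0,0]
  ],
  "twist": [
    [0,0,-3],
    [0,0,-3],
    [0,0,-3],
    [0,0,-3],
    [0,0,-3],
    [0,0,-3],
    [0,0,-3],
    [0,0,-3]
  ]
}}

```text
clock: 14.23
tool_pos: [0.5388, 0.0501, 0.0868]
tcp_rot: [1.0, 0.01, 0.001, -0.001]
ft_force: [-2.7, -0.5, 15.9]
finger_gap: 0.0082
grip_force: 115.8
```

```bash
python3 st.py
```

```text
t 14.23 q [ 0.1   0.58 -0.37  1.92  0.31  0.7  -2.  ] p [538.8  50.1  86.8] yaw 1.13 tilt [0.11 0.07] F [-2.7 -0.5 15.9] T [-0.35  0.54  0.49] grip 116 gap 8.2
```

Request:
{"fn": "play_rows", "kwargs": {
  "slide": [
    [0,0,0],
    [0,0,0],
    [0,0,0],
    [0,0,0],
    [0,0,0],
    [0,0,0],
    [0,0,0],
    [0,0,0]
  ],
  "twist": [
    [0,0,3],
    [0,0,3],
    [0,0,3],
    [0,0,3],
    [0,0,3],
    [0,0,3],
    [0,0,3],
    [0,0,3]
  ]
}}

```text
clock: 14.9
tool_pos: [0.5389, 0.0497, 0.0867]
tcp_rot: [0.976, 0.219, 0.001, -0.0]
ft_force: [-1.9, -2.0, 14.6]
finger_gap: 0.0083
grip_force: 115.8
```

```bash
python3 st.py
```

```text
t 14.9 q [ 0.18  0.59 -0.49  1.92  0.41  0.72 -1.67] p [538.9  49.7  86.7] yaw 25.26 tilt [0.09 0.03] F [-1.9 -2.  14.6] T [-0.43  0.49 -0.53] grip 116 gap 8.3
```

Request:
{"fn": "play_rows", "kwargs": {
  "slide": [
    [0,0,-0.1],
    [0,0,-0.1],
    [0,0,0],
    [0,0,-0.1],
    [0,0,0],
    [0,0,0],
    [0,0,0],
    [0,0,0]
  ],
  "twist": [
    [0,0,3],
    [0,0,3],
    [0,0,3],
    [0,0,3],
    [0,0,3],
    [0,0,3],
    [0,0,3],
    [0,0,3]
  ]
}}

```text
clock: 15.57
tool_pos: [0.5391, 0.0494, 0.0865]
tcp_rot: [0.909, 0.417, 0.001, 0.001]
ft_force: [-1.4, -2.2, 15.3]
finger_gap: 0.008
grip_force: 115.9
```

```bash
python3 st.py
```

```text
t 15.57 q [ 0.26  0.62 -0.61  1.92  0.5   0.76 -1.35] p [539.1  49.4  86.5] yaw 49.23 tilt [ 0.1  -0.03] F [-1.4 -2.2 15.3] T [-0.62  0.33 -0.58] grip 116 gap 8.0
```

Request:
{"fn": "play_rows", "kwargs": {
  "slide": [
    [0,0,0],
    [0,0,0],
    [0,0,0],
    [0,0,0],
    [0,0,0],
    [0,0,0],
    [0,0,0],
    [0,0,0]
  ],
  "twist": [
    [0,0,-4],
    [0,0,-4],
    [0,0,-4],
    [0,0,-4],
    [0,0,-4],
    [0,0,-4],
    [0,0,-4],
    [0,0,-4]
  ]
}}

```text
clock: 16.23
tool_pos: [0.5388, 0.0498, 0.0864]
tcp_rot: [0.989, 0.148, 0.001, -0.0]
ft_force: [-2.5, -2.0, 15.8]
finger_gap: 0.0076
grip_force: 115.7
```

Request:
{"fn": "play_rows", "kwargs": {
  "slide": [
    [0,0,0],
    [0,0,0],
    [0,0,0],
    [0,0,0],
    [0,0,0],
    [0,0,0],
    [0,0,0],
    [0,0,0]
  ],
  "twist": [
    [0,0,4],
    [0,0,4],
    [0,0,4],
    [0,0,4],
    [0,0,4],
    [0,0,4],
    [0,0,4],
    [0,0,4]
  ]
}}

```text
clock: 16.9
tool_pos: [0.5391, 0.0494, 0.0864]
tcp_rot: [0.909, 0.417, 0.001, 0.001]
ft_force: [-1.4, -2.9, 13.9]
finger_gap: 0.008
grip_force: 115.7
```

```bash
python3 st.py
```

```text
t 16.9 q [ 0.26  0.62 -0.61  1.92  0.5   0.76 -1.35] p [539.1  49.4  86.4] yaw 49.27 tilt [ 0.1  -0.03] F [-1.4 -2.9 13.9] T [-0.63  0.32 -0.7 ] grip 116 gap 8.0
```

Request:
{"fn": "play_rows", "kwargs": {
  "slide": [
    [0,0,-0.1],
    [0,0,0],
    [0,0,0],
    [0,0,0],
    [0,0,0],
    [0,0,0],
    [0,0,0],
    [0,0,0]
  ],
  "twist": [
    [0,0,-4],
    [0,0,-4],
    [0,0,-4],
    [0,0,-4],
    [0,0,-4],
    [0,0,-4],
    [0,0,-4],
    [0,0,-4]
  ]
}}

```text
clock: 17.57
tool_pos: [0.5388, 0.0499, 0.0863]
tcp_rot: [0.989, 0.149, 0.001, -0.0]
ft_force: [-2.5, -1.1, 14.8]
finger_gap: 0.0079
grip_force: 115.8
```

Request:
{"fn": "play_rows", "kwargs": {
  "slide": [
    [0,0,-0.1],
    [0,0,0],
    [0,0,0],
    [0,0,0],
    [0,0,0],
    [0,0,0],
    [0,0,0],
    [0,0,0]
  ],
  "twist": [
    [0,0,4],
    [0,0,4],
    [0,0,4],
    [0,0,4],
    [0,0,4],
    [0,0,4],
    [0,0,4],
    [0,0,4]
  ]
}}

```text
clock: 18.23
tool_pos: [0.5391, 0.0494, 0.0863]
tcp_rot: [0.909, 0.417, 0.001, 0.001]
ft_force: [-0.8, -2.6, 14.9]
finger_gap: 0.0084
grip_force: 115.6
```

Run:
```python
from st import *
s=st()
b=r.read_camera("scene")
p=proj("scene",[.539,.05,.065]).astype(int)
cv2.imwrite("pics/seat1.png",cv2.resize(b[p[1]-24:p[1]+24,p[0]-32:p[0]+32],(800,600),interpolation=cv2.INTER_CUBIC))
```

```text
t 18.23 q [ 0.26  0.62 -0.61  1.92  0.5   0.76 -1.35] p [539.1  49.4  86.3] yaw 49.27 tilt [ 0.1  -0.03] F [-0.8 -2.6 14.9] T [-0.53  0.27 -0.49] grip 116 gap 8.4
```

View pics/seat1.png

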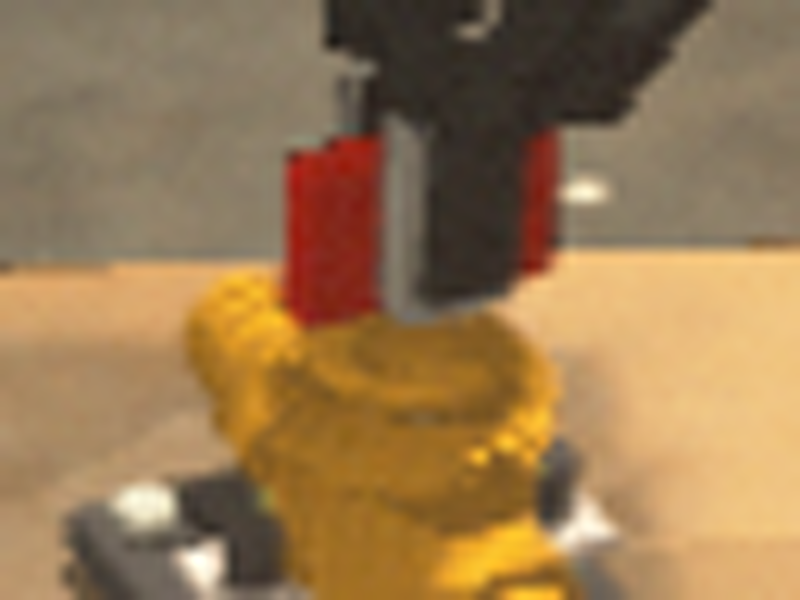

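The collar at crop (425,365) looks down on the top face, and the handle lies across the pipe. To be sure, I check whether the force still relaxes while turning at constant height.

Request:
{"fn": "play_rows", "kwargs": {
  "slide": [
    [0,0,-0.1],
    [0,0,0],
    [0,0,0],
    [0,0,0],
    [0,0,0],
    [0,0,0],
    [0,0,0],
    [0,0,0]
  ],
  "twist": [
    [0,0,-4],
    [0,0,-4],
    [0,0,-4],
    [0,0,-4],
    [0,0,-4],
    [0,0,-4],
    [0,0,-4],
    [0,0,-4]
  ]
}}

```text
clock: 18.95
tool_pos: [0.5388, 0.0498, 0.0861]
tcp_rot: [0.989, 0.149, 0.001, -0.0]
ft_force: [-1.8, -2.3, 16.0]
finger_gap: 0.0078
grip_force: 115.7
```

Request:
{"fn": "play_rows", "kwargs": {
  "slide": [
    [0,0,0],
    [0,0,0],
    [0,0,0],
    [0,0,0],
    [0,0,0],
    [0,0,0],
    [0,0,0],
    [0,0,0]
  ],
  "twist": [
    [0,0,4],
    [0,0,4],
    [0,0,4],
    [0,0,4],
    [0,0,4],
    [0,0,4],
    [0,0,4],
    [0,0,4]
  ]
}}

```text
clock: 19.62
tool_pos: [0.5391, 0.0494, 0.0862]
tcp_rot: [0.909, 0.417, 0.001, 0.001]
ft_force: [-1.4, -3.1, 15.0]
finger_gap: 0.0083
grip_force: 115.9
```

Request:
{"fn": "play_rows", "kwargs": {
  "slide": [
    [0,0,0],
    [0,0,0],
    [0,0,0],
    [0,0,0],
    [0,0,0],
    [0,0,0],
    [0,0,0],
    [0,0,0]
  ],
  "twist": [
    [0,0,-4],
    [0,0,-4],
    [0,0,-4],
    [0,0,-4],
    [0,0,-4],
    [0,0,-4],
    [0,0,-4],
    [0,0,-4]
  ]
}}

```text
clock: 20.28
tool_pos: [0.5388, 0.0498, 0.0861]
tcp_rot: [0.989, 0.149, 0.001, -0.0]
ft_force: [-2.8, -1.5, 15.3]
finger_gap: 0.0084
grip_force: 115.7
```

Request:
{"fn": "play_rows", "kwargs": {
  "slide": [
    [0,0,0],
    [0,0,0],
    [0,0,0],
    [0,0,0],
    [0,0,0],
    [0,0,0],
    [0,0,0],
    [0,0,0]
  ],
  "twist": [
    [0,0,4],
    [0,0,4],
    [0,0,4],
    [0,0,4],
    [0,0,4],
    [0,0,4],
    [0,0,4],
    [0,0,4]
  ]
}}

```text
clock: 20.95
tool_pos: [0.5391, 0.0494, 0.0862]
tcp_rot: [0.909, 0.417, 0.001, 0.001]
ft_force: [-1.5, -1.9, 15.1]
finger_gap: 0.0082
grip_force: 115.9
```

```bash
python3 st.py
```

```text
t 20.95 q [ 0.26  0.62 -0.61  1.92  0.51  0.76 -1.35] p [539.1  49.4  86.2] yaw 49.27 tilt [ 0.1  -0.03] F [-1.5 -1.9 15.1] T [-0.57  0.3  -0.64] grip 116 gap 8.2
```

At constant height the force no longer falls (15.0, then 15.1 N), and TCP z of 86.2 mm is the value predicted for home. I ease the load, then open.

Request:
{"fn": "play_rows", "kwargs": {
  "slide": [
    [0,0,0.5],
    [0,0,0.5],
    [0,0,0.5],
    [0,0,0.4],
    [0,0,0],
    [0,0,0]
  ],
  "twist": [
    [0,0,0],
    [0,0,0],
    [0,0,0],
    [0,0,0],
    [0,0,0],
    [0,0,0]
  ]
}}

```text
clock: 21.45
tool_pos: [0.5391, 0.0494, 0.0874]
tcp_rot: [0.909, 0.416, 0.001, 0.001]
ft_force: [0.2, -3.0, 7.8]
finger_gap: 0.0082
grip_force: 114.5
```

```bash
python3 st.py
```

```text
t 21.45 q [ 0.26  0.62 -0.61  1.92  0.5   0.76 -1.35] p [539.1  49.4  87.4] yaw 49.21 tilt [ 0.09 -0.04] F [ 0.2 -3.   7.8] T [-0.68 -0.2   0.33] grip 114 gap 8.2
```

Request:
{"fn": "play_rows", "kwargs": {
  "slide": [
    [0,0,0.5],
    [0,0,0.5],
    [0,0,0],
    [0,0,0]
  ],
  "twist": [
    [0,0,0],
    [0,0,0],
    [0,0,0],
    [0,0,0]
  ]
}}

```text
clock: 21.78
tool_pos: [0.539, 0.0494, 0.088]
tcp_rot: [0.909, 0.416, 0.0, 0.0]
ft_force: [4.3, -4.3, 4.9]
finger_gap: 0.0078
grip_force: 113.9
```

Request:
{"fn": "play_rows", "kwargs": {
  "slide": [
    [0,0,0],
    [0,0,0],
    [0,0,0],
    [0,0,0],
    [0,0,0],
    [0,0,0]
  ],
  "twist": [
    [0,0,0],
    [0,0,0],
    [0,0,0],
    [0,0,0],
    [0,0,0],
    [0,0,0]
  ],
  "hand": 0.45,
  "newtons": 20
}}

```text
clock: 22.28
tool_pos: [0.5373, 0.05, 0.0872]
tcp_rot: [0.909, 0.416, -0.001, -0.001]
ft_force: [0.5, -0.0, 0.6]
finger_gap: 0.0468
grip_force: 0.0
```

Request:
{"fn": "play_rows", "kwargs": {
  "slide": [
    [0,0,10],
    [0,0,20],
    [0,0,30],
    [0,0,30],
    [-10,-30,20],
    [-10,-30,0],
    [-10,-30,0],
    [-10,-30,0]
  ],
  "twist": [
    [0,0,0],
    [0,0,0],
    [0,0,0],
    [0,0,0],
    [0,0,0],
    [0,0,0],
    [0,0,0],
    [0,0,0]
  ]
}}

```text
clock: 22.95
tool_pos: [0.4972, -0.0711, 0.1987]
tcp_rot: [0.909, 0.416, -0.0, 0.0]
ft_force: [0.2, 0.1, 0.2]
finger_gap: 0.0472
grip_force: 0.0
```

Request:
{"fn": "play_rows", "kwargs": {
  "slide": [
    [0,-30,0],
    [0,-30,0],
    [0,-30,0],
    [0,-30,0],
    [0,0,0],
    [0,0,0]
  ],
  "twist": [
    [0,0,0],
    [0,0,0],
    [0,0,0],
    [0,0,0],
    [0,0,0],
    [0,0,0]
  ]
}}

```text
clock: 23.45
tool_pos: [0.4972, -0.192, 0.1977]
tcp_rot: [0.91, 0.414, -0.001, -0.0]
ft_force: [0.5, 0.8, -0.4]
finger_gap: 0.0471
grip_force: 0.0
```

Run:
```python
from st import *
s=st();np.set_printoptions(precision=4,suppress=True)
b=r.read_camera("scene");a=r.read_camera("top")
for c in("scene","top"):
    for d in r.pinpoint(c,"plug"): print(c,round(d["conf"],2),np.array(d["pixel"]),ray(c,d["pixel"],.06))
hsv=cv2.cvtColor(a,cv2.COLOR_BGR2HSV);m=((hsv[...,0]<6)|(hsv[...,0]>174))&(hsv[...,1]>150)&(hsv[...,2]>80)
q=proj("top",[.539,.05,.103]).astype(int);w=np.zeros_like(m);w[q[1]-22:q[1]+22,q[0]-22:q[0]+22]=1
ys,xs=np.nonzero(m&w);P=np.array([ray("top",p,.1)[:2] for p in np.c_[xs,ys]]);u=np.linalg.svd(P-P.mean(0),full_matrices=False)[2][0]
print(len(P),P.mean(0),np.degrees(np.arctan2(u[1],u[0])))
p=proj("scene",[.539,.05,.075]).astype(int)
f=lambda im,p:cv2.resize(im[p[1]-30:p[1]+30,p[0]-30:p[0]+30],(400,400),interpolation=cv2.INTER_CUBIC)
cv2.imwrite("pics/fin.png",np.hstack([f(b,p),f(a,q)]))
```

```text
t 23.45 q [ 0.79  0.47 -0.7   1.81  0.36  0.99 -0.77] p [ 497.2 -192.   197.7] yaw 48.92 tilt [-0.11 -0.01] F [ 0.5  0.8 -0.4] T [0.06 0.   0.02] grip 0 gap 47.1
scene 0.94 [299.6 171.9] [0.5346 0.0471 0.06  ]
scene 0.62 [308.4 243.1] [0.4437 0.2365 0.06  ]
scene 0.6 [223.7 253. ] [0.5556 0.3181 0.06  ]
top 0.7 [241.2 266. ] [0.4491 0.2066 0.06  ]
top 0.69 [322.1 225.7] [0.5446 0.0493 0.06  ]
top 0.53 [202.6 201.8] [0.573  0.2987 0.06  ]
135 [0.5383 0.0515] -131.29391865409607
```

View pics/fin.png

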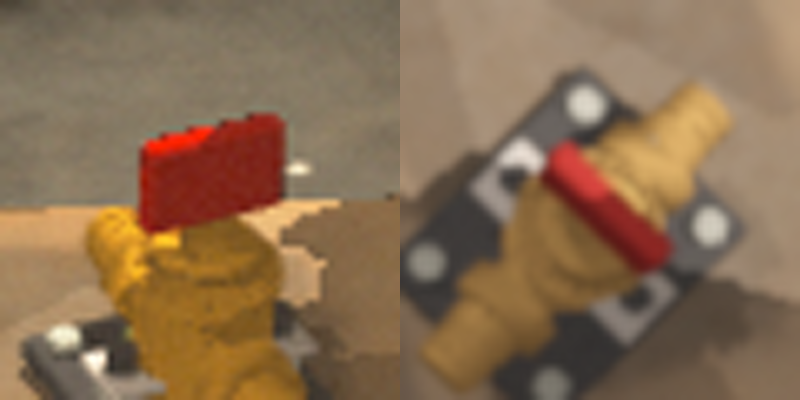

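The handle lies at 48.7°, square across the pipe at 139.3° to within a degree. It is released with the collar on the top face, and nothing is touching it.

```bash
python3 -c "
from station import r
print(r.job_done())"
```

```text
the job is handed in; nothing more can be done
None
```

The red plug is bedded in the brass cock with its handle square across the pipe (closed). It was released and the job handed in at about 23.5 s, with the press kept well below the mount's stop. That the collar is fully home rests on the force no longer dropping and the tool height matching, not on a direct measurement.

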